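Offer a circlip to its groove on a sprung guide pillar

TASK

Take the circlip pliers off their wooden rest by squeezing the handles fully so the clip is spread, lower the spread clip over the guide pillar that has the sprung collar, and press the collar down with the clip until you feel it bottom, which brings the clip level with the groove. Finish there still holding the pliers: handles squeezed, clip spread, level around the pillar and keeping the collar pressed down. Leave the screwdriver, jar and brass bush alone, and keep the fingers off the pillar.

Things in the scene. Friction and masses are not known exactly. Their poses are not given: they have to be found in the camera images.
- pliers: Bent-nose circlip pliers lying flat, about 150 g, with a steel circlip already on their tips. Origin on the pivot axis at the underside of the flat body; x forward to the clip, z up. Two black handles (rubber, z 0 to 18 mm, 8 mm thick, x -24 to -86 mm) run backward, sprung apart: 51 mm over their outer faces at x -40 mm, 69 mm at the rear ends.
- grip (a point): Where to squeeze: midway between the handles at half their height, pliers frame (-40, 0, 9) mm; pinch across, along the pliers' y. About 6 N squeezes them to a built-in stop, outer faces then parallel, 36 mm apart; a stronger grip (no harm) holds the pliers level better. As the handles swing shut the pliers creep 3 to 5 mm forward (+x) between the fingers.
- clip (a point): Centre of the spread circlip at its underside, pliers frame (54.2, 0, -8) mm, fixed in the pliers' body. The clip lies flat, 3 mm thick, gap and ears towards the pliers, a pin from each plier tip in its ears. Spread: bore 37 mm (2.5 mm clear all round the pillar), 45 mm over the outside; relaxed: too narrow for the pillar.
- clip_left (a joint): Spread of the clip (left half), rad: 0 relaxed, 0.16 to 0.17 fully spread, when the handles are squeezed to the stop.
- rest: Fixed wooden rest under the pliers, 32 mm high: a block 30 mm wide under the pivot and a bar 76 mm wide under the handles' rear ends (x -77 to -91 mm), joined by a strip 20 mm wide, 10 mm high; free space for fingers beside the handles between. Origin at the table below the pivot, x towards the clip.
- plate: Fixed steel mould plate, 180 mm (x) by 210 mm (y), 46 mm high, holding the two guide pillars near its robot-side edge, 130 mm apart. Origin at its underside centre.
- pillar: The guide pillar to work on: fixed upright 32 mm oiled steel shaft with a collar on a coil spring. Origin on its axis at the top of its 52 mm wide foot, 0 to 20 mm proud of the plate. Tip 56 mm above the origin; the top 16 mm taper from 32 to 18 mm. A groove 28 mm across, 5 mm high, begins 24 mm above the origin, at first covered by the collar.
- pillar_tip (a point): Centre of that pillar's top face, 18 mm across.
- collar_top (a point): Centre of the collar's flat top face, 54 mm across; the collar is 12 mm high and its top stands 32 mm above the pillar's origin when up, 24 mm when bottomed, exactly at the groove's lower edge.
- collar (a joint): How far the collar is pressed down, m: 0 up (about 1.5 N to start it), 0.008 on its hard stop (about 3.5 N of push just before the stop).
- plain_pillar: The other guide pillar: same 32 mm shaft, 36 mm tall above its foot, no collar, no groove. Not to be used. Origin on its axis at the top of its foot.
- screwdriver: Loose screwdriver, leave alone.
- jar: Loose amber jar with black cap, 60 mm wide, 70 mm high, leave alone.
- bush: Loose brass bush, 48 mm wide, 30 mm high, leave alone.
Things that resemble listed ones, but are neither listed nor needed, are in the scene too. Of the things shaped like the rest, the wooden one is meant.

How it is judged (in metres and radians):
On the way, in this order (a step that is already met when the one before it is completed fails the run):
1. pliers lifted off the rest with the clip spread (value of joint clip_left above 0.13 rad and contact force between pliers and rest below 0.1 N and z of pliers in the frame of rest above 0.045 m and horizontal distance between clip and pillar above 0.05 m), for 0.2 s.
2. spread clip slipped down around the pillar (value of joint clip_left above 0.13 rad and horizontal distance between clip and pillar below 0.005 m and z of clip in the frame of pillar_tip below -0.018 m), for 0.1 s.
At the end, for the whole second after the job is handed in: Fingers hold the pliers, clip spread (over 0.13 of 0.16 rad), within 5 mm of the pillar's axis, level within 0.15 rad, on the collar (3 mm below to 4 mm above its top, pressing over 1.5 N), collar down at least 6.5 of 8 mm, only the pliers touching the pillar, all at rest (value of joint clip_left above 0.13 rad and horizontal distance between clip and pillar below 0.005 m and value of joint collar above 0.0065 m and z of clip in the frame of collar_top between -0.003 and 0.004 m and angle between pliers's own z axis and vertical below 0.15 rad and contact force between pliers and pillar above 1.5 N and contact force between the fingers and pliers above 3 N and contact force between each of the arm, the fingers and pillar below 0.5 N and linear speed of pliers below 0.02 m/s); the arm keeps its last pose, push and grip.
It fails at once if a bystander was disturbed (moved over 30 mm) (distance of any of screwdriver, jar, bush from where it was at the start of the episode above 0.03 m).
It fails at once if the fingers or arm pushed on the pillar or its collar (contact force between any of the fingers, the arm and pillar above 3 N).
It also fails if it takes over 40 s, if anything falls off the work surface, if the arm or the gripper's body presses on something with over 40 N, if the wrist force passes 120 N, or if a joint passes its speed limit or range.

ROBOT

A 7-joint arm with a two-finger parallel gripper is mounted at the origin on the work surface. World frame = base frame: x ahead of the robot, y to its left, z up, the work surface at z = 0. Lengths are in mm, angles in rad, forces in N, time in s.
With the tool pointing down it reaches from about 425 to 1025 mm from the base axis. Payload 9.4 kg.
Tool frame: the origin (TCP) lies midway between the tips of the shut fingers; the grasp point (between the pads) lies 19 mm behind it; z points along the fingers, y is the direction in which the jaws open and shut (so a half turn about z gives the same grasp; the last joint's range is limited). The gripper opens to 85 mm and grips with 20 to 120 N. Pads are 22 mm wide; open, the fingers measure 114 mm over their backs; the gripper's body (76 mm by 85 mm) begins 54 mm behind the grasp point. The pads swing forward as they close: fully open they stand 13 mm farther back than shut.
Start: joints at [-1.179, 0.599, -0.003, 1.599, 0.002, 0.943, -0.08], TCP at [327.57, 646.778, 231.275] pointing down, gripper open.
Joint ranges: [-2.57, 2.57], [-0.35, 1.97], [-1.29, 1.29], [0.11, 2.56], [-1.05, 4.19], [0.11, 1.86], [-2.63, 2.63]. Speed limits (rad/s): [2.22, 2.22, 3.01, 3.01, 3.14, 3.14, 3.14].

INTERFACE

Orientations are given as a unit quaternion [x, y, z, w].
In Python, from bench import bot gives the robot as it stands.
- The arm moves only by the tool jog_arm, never from a script. Its argument "motion" is a list of rows, each a list of 7 numbers: the turn, a rotation vector about the tool's x, y, z in units of 45 degrees (1.0 is 45 degrees), then the shift along the tool's x, y, z in units of 0.25 m (1.0 is 0.25 m), then the opening, from 0 (shut) to 1 (fully open). In form: [[rx, ry, rz, tx, ty, tz, claw], ...]. A call has 1 to 10 rows; each row is the pose to reach, as a shift and turn from the pose commanded when the call began, along the tool's axes at that moment; what a row does not reach only later rows make up. A row lasts 1/12 s, in which the tool goes at most 41.7 mm and 7.16 degrees, less where a joint would pass 70% of its speed; a pose out of reach is approached as far as the arm can. A call with a number of a shift or a turn outside -1 to 1 is refused whole. A call with a gripper value outside its range is refused whole. The fingers move at their own pace and stop on an object; "grip_force" is the grip in N (left out, the last holds). Time passes only in rows, so rows that repeat a pose let the fingers close. It gives the time, the measured TCP pose, the force and the opening at its end, in the units of the state.
- bot.sense(): the state, without advancing time (a new reading comes with each control period).
- bot.grab_frame(name): name is "scene" or "top" or "wrist"; returns the picture (384x512x3 uint8, red, green, blue); there is no depth.
- bot.camera_model(name): a dict with "intrinsics" (3x3 intrinsics, pixels), "k1" (the pictures are not rectified: a ray, as slopes to the right and down, at radius r is drawn at 1 + k1 r^2 times it, then the intrinsics apply), "view" (4x4, takes a point from world to camera coordinates). Camera axes: x right, y up, looking along -z (the intrinsics and any distortion apply to the point x, -y, -z); pixel columns grow to the right and rows downward; lengths in mm; the calibration is good to about 2 mm. A picture is of the moment at which its call begins: read the wrist's pose just before it. camera_model takes no time and is no camera call; for the wrist camera it gives the pose at the moment of the call.
- bot.job_done(): hands the job in, once; it reports no verdict.
The state is a dict: "clock": time; "joints": joint angles; "joint_velocities": joint speeds; "joint_efforts": joint torques, N m; "tool_pos": TCP position; "ee_rot": TCP orientation; "contact_force": force on the tool from outside, world axes, zero at the start; "ft_torque": the same for the moment, N m; "finger_gap": finger opening in mm.
Only numpy, scipy, OpenCV 4.12 (cv2) and the standard library are available. Lean on these libraries where they do the work, as an engineer would, in place of code of your own. Each camera call takes 0.05 s, during which the arm holds its last target.

## Working session

There is one attempt and no reset: what is moved stays moved. The work goes in short steps, Python scripts to look and compute and a tool call to move; the robot and the scene stay as the last step left them, time stands still between calls to the robot, and variables do not carry over. Pictures are saved under pics/ and viewed, and the job is handed in when it is done.

Besides the shell and the picture viewer there is one more tool, called after "Emit:" as name([rows], argument=value, ...), one row to a line, values as JSON. jog_arm: Moves the arm, as the interface text tells. Its arguments: {"type":"object","properties":{"motion":{"type":"array"},"grip_force":{"type":"number"}},"required":["motion"]}

```bash
ls; mkdir -p pics; python3 - <<'E'
from bench import bot
import cv2,json
print(bot.sense())
for n in ["scene","top","wrist"]:
    m=bot.camera_model(n); print(n,m)
    im=bot.grab_frame(n); cv2.imwrite(f"pics/{n}0.png",cv2.cvtColor(im,cv2.COLOR_RGB2BGR))
E
```

```text
pics
{'clock': 0.0, 'joints': array([-1.17872087,  0.60010938, -0.00253872,  1.60016622,  0.0017932 ,
        0.94288685, -0.07980018]), 'joint_velocities': array([-0.00085753, -0.0011144 ,  0.00029546,  0.0007457 , -0.0003465 ,
        0.00010549,  0.00069749]), 'joint_efforts': array([-2.98202009e-03, -7.76458240e+01,  1.56354647e+00, -2.57993388e+01,
        1.23048923e-02,  9.36835277e-03, -2.76922736e-05]), 'tool_pos': array([327.34712811, 646.34438856, 230.41541484]), 'ee_rot': array([ 2.32222796e-01,  9.72662305e-01, -7.75648402e-04, -1.12847328e-04]), 'contact_force': array([-0.09368825, -0.566977  , -0.11963564]), 'ft_torque': array([-0.00115871, -0.01909661, -0.03389398]), 'finger_gap': 85.51890879527474}
scene {'intrinsics': array([[352.12475014,   0.        , 258.14348161],
       [  0.        , 352.12475014, 198.89692974],
       [  0.        ,   0.        ,   1.        ]]), 'k1': -0.09695267615372632, 'view': array([[-4.77843822e-01,  8.78427653e-01,  5.48999141e-03,
         2.36610550e+02],
       [-7.24844171e-01, -3.97813220e-01,  5.62446060e-01,
         3.43325808
[... 583 characters left out ...]
-8.58983606e-03,  9.98559445e-01,
        -1.13500491e+03],
       [ 0.00000000e+00,  0.00000000e+00,  0.00000000e+00,
         1.00000000e+00]])}
wrist {'intrinsics': array([[342.35907753,   0.        , 256.68949067],
       [  0.        , 342.35907753, 194.76622774],
       [  0.        ,   0.        ,   1.        ]]), 'k1': -0.06249096535537627, 'view': array([[ 4.52221999e-01,  8.91905390e-01, -1.98471364e-04,
        -7.25481371e+02],
       [-8.50047254e-01,  4.30931314e-01, -3.02849580e-01,
         3.94883446e+01],
       [-2.70027645e-01,  1.37123953e-01,  9.53038348e-01,
        -3.79165250e+02],
       [ 0.00000000e+00,  0.00000000e+00,  0.00000000e+00,
         1.00000000e+00]])}
```

View pics/scene0.png

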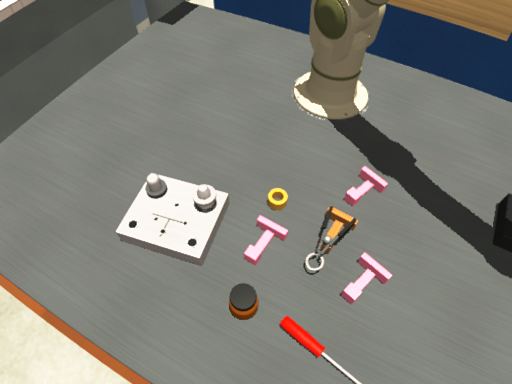

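View pics/top0.png

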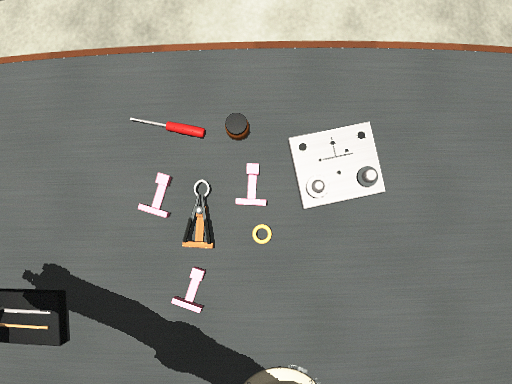

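View pics/wrist0.png

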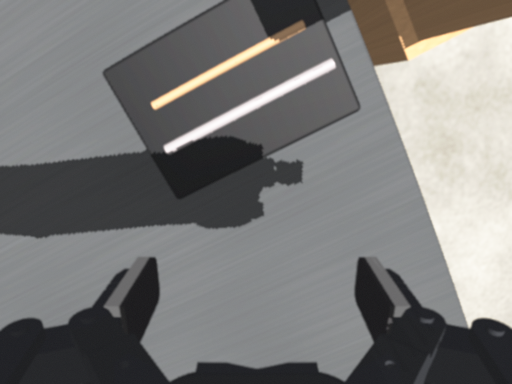

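The scene and top pictures show the pliers at top (200,215), with the clip at (202,188). The plate has its pillars at top (317,187) and (368,176). I'll zoom in to tell the pillars apart.

```bash
python3 - <<'E'
import cv2,numpy as np
t=cv2.imread("pics/top0.png"); s=cv2.imread("pics/scene0.png")
a=cv2.resize(t[110:220,280:400],(480,440),interpolation=cv2.INTER_CUBIC)
b=cv2.resize(s[160:270,110:240],(520,440),interpolation=cv2.INTER_CUBIC)
cv2.imwrite("pics/plate0.png",cv2.resize(np.hstack([a,b]),(800,352)))
a=cv2.resize(t[165:265,160:240],None,fx=5,fy=5,interpolation=cv2.INTER_CUBIC)
b=cv2.resize(s[190:290,290:370],None,fx=5,fy=5,interpolation=cv2.INTER_CUBIC)
cv2.imwrite("pics/pl0.png",np.hstack([a,b]))
E
```

```text
(no output)
```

View pics/plate0.png

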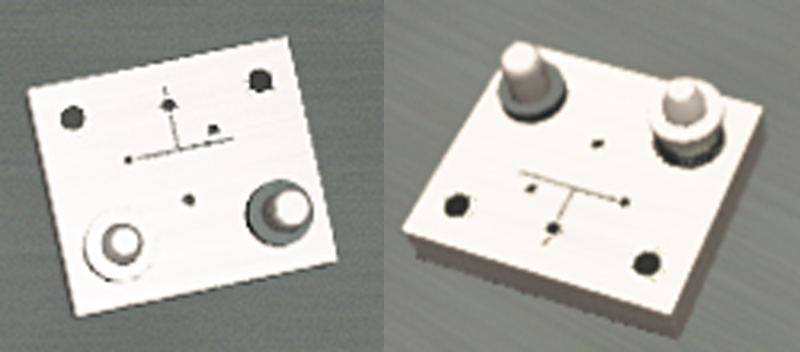

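View pics/pl0.png

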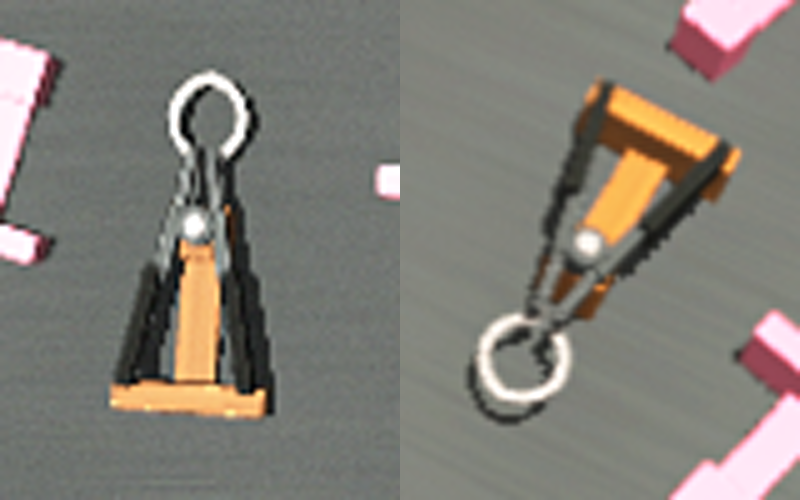

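The collar pillar is the +y one, top ≈(318,186). The plain one is at (371,175). Next is a rough triangulation.

```bash
cat > h.py <<'E'
import numpy as np, cv2
from bench import bot
from scipy.spatial.transform import Rotation as R
def ray(cam,uv):
    m=cam if isinstance(cam,dict) else bot.camera_model(cam)
    K=np.array(m["intrinsics"]);V=np.array(m["view"])
    d=(np.array(uv,float)-K[:2,2])/K[0,0]
    rd=np.hypot(*d); r=rd
    for _ in range(30): r=rd/(1+m["k1"]*r*r)
    s=d*(r/rd if rd>0 else 1)
    v=V[:3,:3].T@np.array([s[0],-s[1],-1]); o=-V[:3,:3].T@V[:3,3]
    return o,v/np.linalg.norm(v)
def onz(cam,uv,z):
    o,v=ray(cam,uv); return o+v*(z-o[2])/v[2]
def proj(cam,P):
    m=cam if isinstance(cam,dict) else bot.camera_model(cam)
    K=np.array(m["intrinsics"]);V=np.array(m["view"])
    c=V[:3,:3]@np.array(P,float)+V[:3,3]; s=np.array([c[0],-c[1]])/-c[2]
    s=s*(1+m["k1"]*(s@s)); return K[0,0]*s+K[:2,2]
def tri(rays):
    A=np.zeros((3,3));b=np.zeros(3)
    for o,v in rays:
        P=np.eye(3)-np.outer(v,v);A+=P;b+=P@o
    X=np.linalg.solve(A,b); return X,[np.linalg.norm((np.eye(3)-np.outer(v,v))@(X-o)) for o,v in rays]
def delta(Pt,Rt):
    """units from current state to target TCP pose"""
    s=bot.sense();R0=R.from_quat(s["ee_rot"])
    t=R0.inv().apply(np.array(Pt)-s["tool_pos"])/250
    r=(R0.inv()*Rt).as_rotvec()/(np.pi/4)
    return np.round(r,4),np.round(t,4)
def snap(n,f):
    m=bot.camera_model(n); im=cv2.cvtColor(bot.grab_frame(n),cv2.COLOR_RGB2BGR); cv2.imwrite("pics/"+f,im); 
    import pickle; pickle.dump(m,open("pics/"+f+".pkl","wb")); return m,im
E
python3 - <<'E'
from h import *
def cs(x,y,sc,ox,oy): return (ox+x/sc,oy+y/sc)
print("tip",tri([ray("top",(318.4,185.9)),ray("scene",(203.75,188.5))]))
pl=tri([ray("top",(160+197/5,165+226/5)),ray("scene",(290+190/5,190+242/5))]);print("pivot",pl)
cl=tri([ray("top",(160+210/5,165+116/5)),ray("scene",(290+123/5,190+358/5))]);print("clip",cl)
d=cl[0]-pl[0];print(d,np.hypot(*d[:2]),np.arctan2(d[1],d[0]))
s=bot.sense();print(R.from_quat(s["ee_rot"]).as_matrix().round(3))
V=np.array(bot.camera_model("wrist")["view"]);o=-V[:3,:3].T@V[:3,3]
R0=R.from_quat(s["ee_rot"]);print("cam in tool",R0.inv().apply(o-s["tool_pos"]),"look",R0.inv().apply(-V[2,:3]))
E
```

```text
tip (array([573.75578156, -96.10856812, 102.44225238]), [np.float64(0.5817993863154433), np.float64(0.5817993863154078)])
pivot (array([522.75415075, 192.90494289,  42.08873337]), [np.float64(0.3436774495840151), np.float64(0.34367744958397745)])
clip (array([578.97033829, 188.19995669,  21.40840584]), [np.float64(0.09922112177245034), np.float64(0.0992211217725866)])
[ 56.21618754  -4.7049862  -20.68032752] 56.41273470187997 -0.08349990572097359
[[-0.892  0.452 -0.   ]
 [ 0.452  0.892 -0.001]
 [-0.    -0.001 -1.   ]]
cam in tool [  76.84859658    0.83006603 -142.66020179] look [-3.02738058e-01  9.45641387e-04  9.53073331e-01]
```

```bash
cat >> h.py <<'E'
def Rt(yaw): # tool pointing down, tool x = -(pliers x of given yaw)
    x=-np.array([np.cos(yaw),np.sin(yaw),0]);z=np.array([0,0,-1.]);y=np.cross(z,x)
    return R.from_matrix(np.stack([x,y,z],1))
E
python3 -c "
from h import *
print(delta([540,190,240],Rt(-0.083)))"
```

```text
(array([-1.500e-03, -2.000e-04, -4.911e-01]), array([-1.5835, -1.2449, -0.0358]))
```

Emit:
jog_arm([
  [0,0,0,-0.8,-0.62,0,1],
  [0,0,0,-0.8,-0.62,0,1],
  [0,0,0,-0.8,-0.62,0,1],
  [0,0,0,-0.8,-0.62,0,1],
  [0,0,0,-0.8,-0.62,0,1],
  [0,0,0,-0.8,-0.62,0,1],
  [0,0,0,-0.8,-0.62,0,1],
])

```text
clock: 0.73
tool_pos: [440.4, 409.3, 231.3]
ee_rot: [0.237, 0.972, -0.002, 0.001]
contact_force: [-0.1, -1.2, -0.1]
finger_gap: 85.5
```

Emit:
jog_arm([
  [0,0,-0.49,-0.78,-0.62,-0.03,1],
  [0,0,-0.49,-0.78,-0.62,-0.03,1],
  [0,0,-0.49,-0.78,-0.62,-0.03,1],
  [0,0,-0.49,-0.78,-0.62,-0.03,1],
  [0,0,-0.49,-0.78,-0.62,-0.03,1],
  [0,0,-0.49,-0.78,-0.62,-0.03,1],
  [0,0,-0.49,-0.78,-0.62,-0.03,1],
  [0,0,-0.49,-0.78,-0.62,-0.03,1],
  [0,0,-0.49,-0.78,-0.62,-0.03,1],
])

```text
clock: 1.48
tool_pos: [539.7, 192.3, 238.7]
ee_rot: [0.042, 0.999, 0.0, -0.0]
contact_force: [-0.2, 0.5, -0.2]
finger_gap: 85.6
```

```bash
python3 -c "
from h import *
s=bot.sense();print(s['clock'],s['tool_pos'],R.from_quat(s['ee_rot']).as_matrix().round(3),s['joint_velocities'].round(3))
snap('wrist','w1.png')
print(delta([555,-96,250],Rt(-0.083)))"
```

```text
1.4833 [539.67654457 192.2512206  238.66469896] [[-0.996  0.084 -0.   ]
 [ 0.084  0.996  0.   ]
 [ 0.     0.    -1.   ]] [-0.03   0.    -0.016  0.001 -0.001  0.002  0.001]
(array([ 0.0008, -0.0006,  0.0007]), array([-0.1576, -1.1476, -0.0461]))
```

View pics/w1.png

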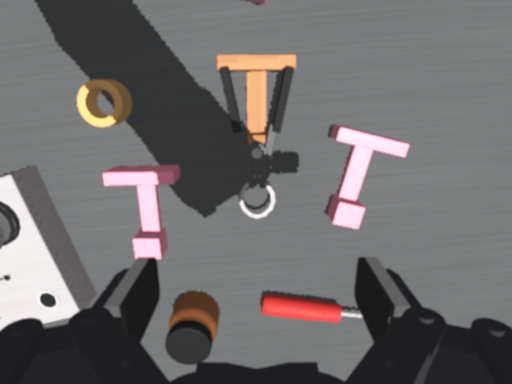

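```bash
python3 -c "
from h import *
im=cv2.imread('pics/w1.png')
cv2.imwrite('pics/w1z.png',cv2.resize(im[40:230,195:320],None,fx=4,fy=4,interpolation=cv2.INTER_CUBIC)[:, :][0:760:1])
a=cv2.resize(im[40:230,195:320],None,fx=3.1,fy=3.1,interpolation=cv2.INTER_CUBIC);cv2.imwrite('pics/w1z.png',a)
import pickle;m=pickle.load(open('pics/w1.png.pkl','rb'))
hsv=cv2.cvtColor(im,cv2.COLOR_BGR2HSV)
o=cv2.inRange(hsv,(8,120,100),(20,255,255));o[:,:200]=0;o[:,310:]=0;o[150:]=0
ys,xs=np.nonzero(o);print(xs.min(),xs.max(),ys.min(),ys.max())
c,_=cv2.findContours(o,cv2.RETR_EXTERNAL,cv2.CHAIN_APPROX_NONE)
c=max(c,key=cv2.contourArea)
print(cv2.approxPolyDP(c,2.5,True)[:,0].tolist())
g=im.min(axis=2);k=(g>140).astype('uint8');k[:178]=0;k[225:]=0;k[:,:235]=0;k[:,285:]=0
c,_=cv2.findContours(k,cv2.RETR_EXTERNAL,cv2.CHAIN_APPROX_NONE);c=max(c,key=cv2.contourArea);e=cv2.fitEllipse(cv2.convexHull(c));print(e,onz(m,e[0],25.5))
print('pred clip px', proj(m,[578.97,188.2,25]),'piv',proj(m,[522.75,192.9,42]))
"
```

```text
217 294 55 143
[[218, 56], [218, 68], [226, 65], [229, 70], [245, 69], [247, 80], [247, 75], [252, 74], [251, 84], [257, 85], [254, 91], [256, 106], [252, 108], [255, 110], [255, 127], [252, 131], [249, 127], [247, 111], [247, 128], [253, 140], [264, 143], [265, 134], [262, 133], [266, 122], [260, 129], [259, 73], [294, 65], [232, 69], [227, 64], [219, 66], [219, 62], [276, 58], [279, 55]]
((257.6142883300781, 200.4055633544922), (35.12629318237305, 38.06285095214844), 45.80327606201172) [582.73534736 190.60679037  25.5       ]
pred clip px [255.13298391 197.18918585] piv [254.93556256 148.73853357]
```

View pics/w1z.png

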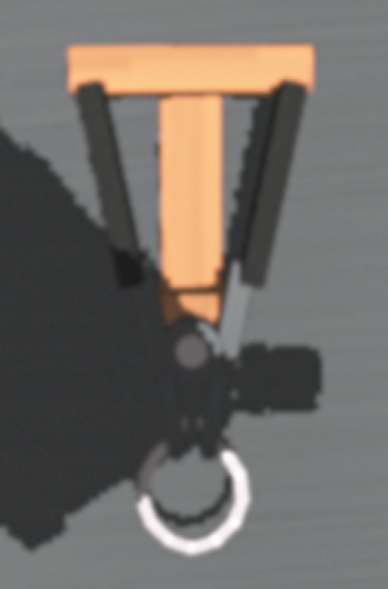

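Emit:
jog_arm([
  [0,0,0,-0.08,-0.6,-0.02,1],
  [0,0,0,-0.08,-0.6,-0.02,1],
  [0,0,0,-0.08,-0.6,-0.02,1],
  [0,0,0,-0.16,-0.99,-0.046,1],
  [0,0,0,-0.16,-0.99,-0.046,1],
  [0,0,0,-0.16,-0.99,-0.046,1],
  [0,0,0,-0.16,-0.99,-0.046,1],
  [0,0,0,-0.16,-0.99,-0.046,1],
  [0,0,0,-0.16,-0.99,-0.046,1],
])

```text
clock: 2.28
tool_pos: [559.0, -56.2, 250.1]
ee_rot: [0.041, 0.999, 0.0, -0.0]
contact_force: [0.9, 0.3, -0.2]
finger_gap: 85.4
```

```bash
python3 -c "
from h import *
s=bot.sense();print(s['clock'],s['tool_pos'],s['joint_velocities'].round(3))
m,im=snap('wrist','w2.png')
print(proj(m,[573.7,-96.1,102.4]))
"
```

```text
2.2833 [559.04258392 -56.18119364 250.14362059] [-0.023 -0.001 -0.016  0.004 -0.001  0.003  0.002]
[212.38981654 197.05718665]
```

View pics/w2.png

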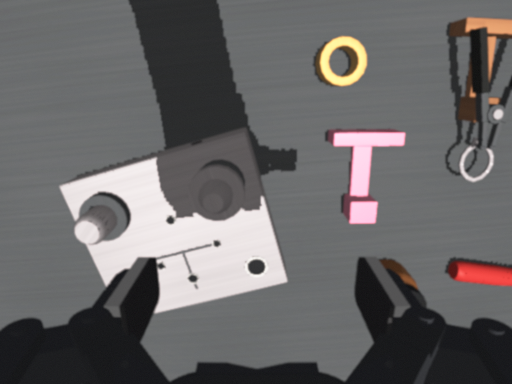

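Wrist picture w1 shows the rest bar centred at (256.6,62.3), the pivot at (256.3,153.2) and the ring at (257,200.3). In w2 the collar pillar is in the arm's shadow near (213,200). I'll enhance w2 and compute.

```bash
python3 -c "
from h import *
import pickle
m=pickle.load(open('pics/w1.png.pkl','rb'))
P=lambda x,y:(195+x/3.1,40+y/3.1)
cs=[onz(m,P(*p),32)[:2] for p in [(68,46),(313,44),(315,92),(68,93)]]
cs=np.array(cs);print('bar w',np.linalg.norm(cs[0]-cs[1]),np.linalg.norm(cs[0]-cs[3]));bar=cs.mean(0)
ring=onz(m,P(192,497),26)[:2]
piv=onz(m,P(190,351),46)[:2];piv2=onz(m,P(190,351),50)[:2]
print('bar',bar,'ring',ring,'piv',piv,piv2)
d=ring-bar;print(np.linalg.norm(d),'expect 138.2; yaw',np.arctan2(d[1],d[0]))
e=cs[1]-cs[0];print('bar yaw',np.arctan2(-e[0],e[1]), np.arctan2(e[1],e[0]))
for a,b in [((80,88),(307,85)),((118,285),(265,285))]:
  A,B=onz(m,P(*a),50)[:2],onz(m,P(*b),50)[:2];print('handle mid',(A+B)/2,np.linalg.norm(A-B))
print('ring diam',np.linalg.norm(onz(m,P(137,497),27)-onz(m,P(249,497),27)))
im=cv2.imread('pics/w2.png')[120:250,140:290].astype(float)
cv2.imwrite('pics/w2z.png',cv2.resize(np.clip((im/255)**.5*255*1.2,0,255).astype('uint8'),None,fx=4,fy=4,interpolation=cv2.INTER_CUBIC))
"
```

```text
bar w 75.66174307196012 13.894689817584508
bar [440.73643727 201.57821973] ring [582.40881187 189.88618211] piv [526.6312903 193.9234328] [525.87768714 193.98464235]
142.15402023276494 expect 138.2; yaw -0.08234209975203538
bar yaw -0.07695619259383003 1.4938401342010665
handle mid [446.92484133 201.75672143] 67.11374652178823
handle mid [505.24233638 196.2160694 ] 45.613280999158306
ring diam 39.45370972070677
```

View pics/w2z.png

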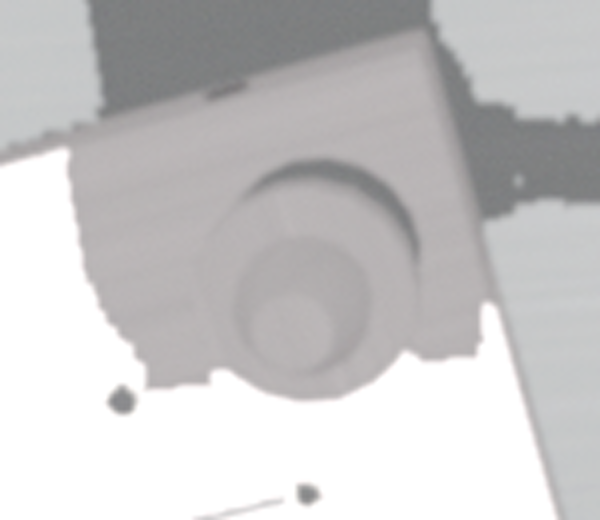

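```bash
python3 -c "
from h import *
import pickle
m=pickle.load(open('pics/w2.png.pkl','rb'))
rt=ray('top',(318.4,185.9));rs=ray('scene',(203.75,188.5));rw=ray(m,(213,203))
print(tri([rt,rs,rw]),tri([rt,rw])[0],tri([rs,rw])[0])
for z in (102,107,112): print(z,onz(m,(213,203),z),onz('top',(318.4,185.9),z),'collar',onz(m,(217.7,192.2),z-24))
print('collar diam',np.linalg.norm(onz(m,(140+205/4,192),78)-onz(m,(140+418/4,192),78)))
t=cv2.imread('pics/top0.png');cv2.imwrite('pics/t0z.png',cv2.resize(t[165:210,295:345],None,fx=10,fy=10,interpolation=cv2.INTER_CUBIC))
t=cv2.imread('pics/scene0.png');cv2.imwrite('pics/s0z.png',cv2.resize(t[170:220,180:230],None,fx=10,fy=10,interpolation=cv2.INTER_CUBIC))
print(delta([486,197.3,120],Rt(-0.082)))
"
```

```text
(array([575.62581006, -95.0264087 , 106.94170812]), [np.float64(2.519501023574119), np.float64(0.86830558847076), np.float64(2.1043192775296773)]) [571.68816693 -92.65518796 125.32333252] [577.15653469 -94.64351862 107.89943163]
102 [579.45139369 -96.29968037 102.        ] [573.48198219 -95.66281987 102.        ] collar [576.8768788  -94.30356785  78.        ]
107 [577.78931202 -95.49683526 107.        ] [573.09463447 -95.03951211 107.        ] collar [575.38237466 -93.59361914  83.        ]
112 [576.12723035 -94.69399015 112.        ] [572.70728675 -94.41620435 112.        ] collar [573.88787052 -92.88367042  88.        ]
collar diam 51.37040101382328
(array([ 0.0013, -0.0005,  0.0019]), array([0.3724, 0.984 , 0.5216]))
```

View pics/t0z.png

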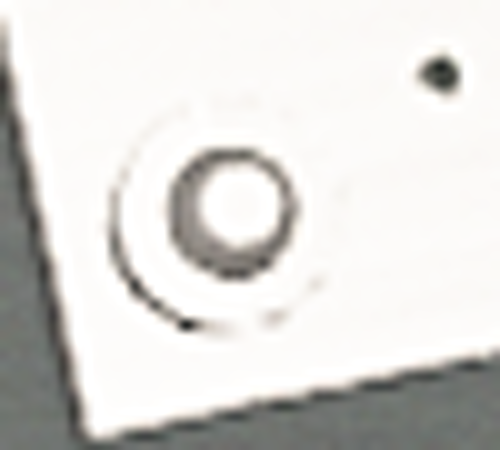

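View pics/s0z.png

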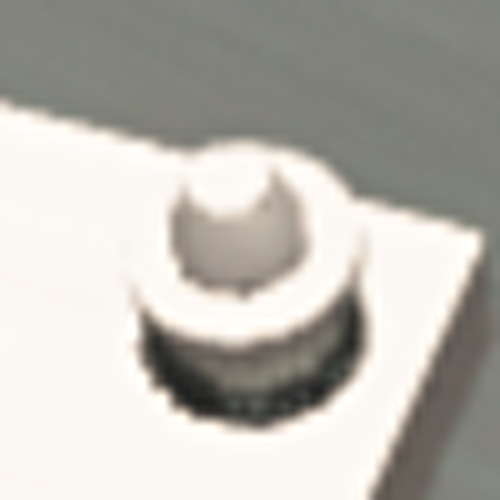

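Emit:
jog_arm([
  [0,0,0,0.37,0.98,0.4,1],
  [0,0,0,0.37,0.98,0.4,1],
  [0,0,0,0.37,0.98,0.4,1],
  [0,0,0,0.37,0.98,0.4,1],
  [0,0,0,0.37,0.98,0.4,1],
  [0,0,0,0.37,0.98,0.4,1],
  [0,0,0,0.37,0.98,0.4,1],
  [0,0,0,0.37,0.98,0.4,1],
  [0,0,0,0.37,0.98,0.4,1],
  [0,0,0,0.37,0.98,0.4,1],
])

```text
clock: 3.17
tool_pos: [486.8, 194.7, 150.3]
ee_rot: [0.04, 0.999, -0.0, -0.0]
contact_force: [0.8, 0.2, 0.3]
finger_gap: 85.5
```

```bash
python3 -c "
from h import *
print(delta([485.5,197,19],Rt(-0.082)))
m,im=snap('wrist','w3.png');snap('top','t3.png')
print(proj(m,[486,197,41]))
"
```

```text
(array([-0.0003, -0.0003,  0.0013]), array([0.0057, 0.0087, 0.5253]))
[258.55756967 189.21076653]
```

View pics/w3.png

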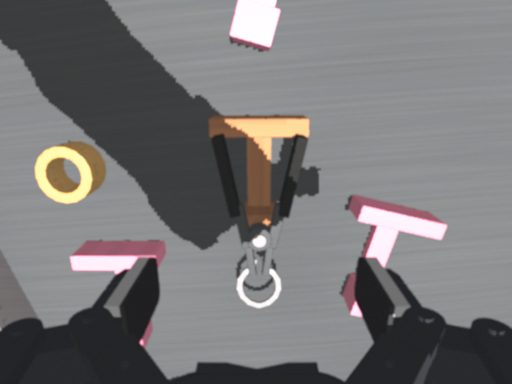

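View pics/t3.png

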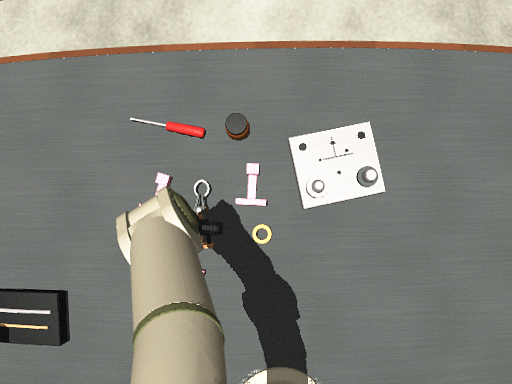

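w3 shows the pliers on column 259 as predicted, with the bar at (259,127) and the ring at (259,286). I'll check this second measurement and then descend.

```bash
python3 -c "
from h import *
import pickle
m=pickle.load(open('pics/w3.png.pkl','rb'))
print('bar',onz(m,(259,127),32),'ring',onz(m,(259,286.5),26),'piv',onz(m,(259.5,241),46))
print(onz(m,(351,205),32),onz(m,(364,258),32))
"
```

```text
bar [439.87574876 201.08952197  32.        ] ring [581.52561453 189.85479891  26.        ] piv [527.24148258 194.41605912  46.        ]
[508.15788448 270.59160878  32.        ] [557.47373572 282.10430657  32.        ]
```

Emit:
jog_arm([
  [0,0,0,0.006,0.009,0.15,1],
  [0,0,0,0.006,0.009,0.3,1],
  [0,0,0,0.006,0.009,0.4,1],
  [0,0,0,0.006,0.009,0.47,1],
  [0,0,0,0.006,0.009,0.525,1],
  [0,0,0,0.006,0.009,0.525,1],
  [0,0,0,0.006,0.009,0.525,1],
  [0,0,0,0.006,0.009,0.525,1],
])

```text
clock: 3.93
tool_pos: [486.8, 195.5, 20.0]
ee_rot: [0.043, 0.999, 0.0, 0.001]
contact_force: [-0.1, -0.3, -0.2]
finger_gap: 85.3
```

```bash
python3 -c "
from h import *
s=bot.sense();print(s['tool_pos'],s['contact_force']);snap('scene','s4.png');
im=cv2.imread('pics/s4.png');cv2.imwrite('pics/s4z.png',cv2.resize(im[170:300,260:400],None,fx=4,fy=4,interpolation=cv2.INTER_CUBIC))"
```

```text
[486.77179265 195.53686541  19.97166782] [-0.05632605 -0.31118559 -0.17449551]
```

View pics/s4z.png

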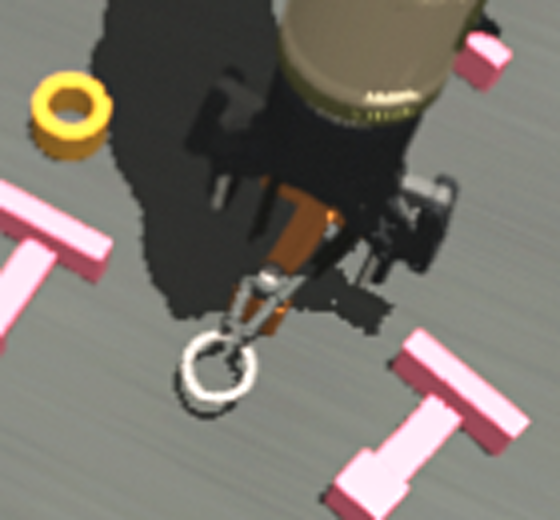

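Both fingers straddle the handles. Now I'll close hard.

Emit:
jog_arm([
  [0,0,0,0,0,0,0],
  [0,0,0,0,0,0,0],
  [0,0,0,0,0,0,0],
  [0,0,0,0,0,0,0],
  [0,0,0,0,0,0,0],
  [0,0,0,0,0,0,0],
  [0,0,0,0,0,0,0],
  [0,0,0,0,0,0,0],
  [0,0,0,0,0,0,0],
  [0,0,0,0,0,0,0],
], grip_force=120)

```text
clock: 4.82
tool_pos: [484.7, 196.7, 22.1]
ee_rot: [0.042, 0.999, 0.0, 0.0]
contact_force: [-12.4, 0.8, 44.6]
finger_gap: 28.3
```

```bash
python3 -c "
from h import *
s=bot.sense();print(s['clock'],s['finger_gap'],s['tool_pos'],s['contact_force'],R.from_quat(s['ee_rot']).as_matrix().round(3));snap('scene','s5.png');
im=cv2.imread('pics/s5.png');cv2.imwrite('pics/s5z.png',cv2.resize(im[170:300,260:400],None,fx=4,fy=4,interpolation=cv2.INTER_CUBIC))"
```

```text
4.8167 28.262209693841022 [484.68875543 196.66452064  22.05292058] [-12.37643539   0.82424599  44.58526632] [[-0.997  0.083  0.   ]
 [ 0.083  0.997  0.001]
 [ 0.     0.001 -1.   ]]
```

View pics/s5z.png

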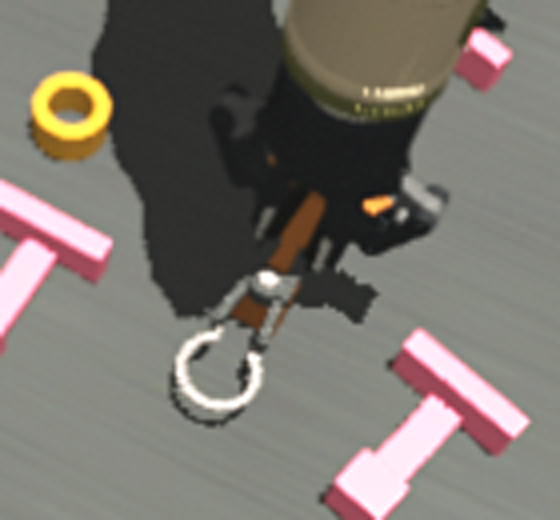

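Emit:
jog_arm([
  [0,0,0,0,0,-0.01,0],
  [0,0,0,0,0,-0.02,0],
  [0,0,0,0,0,-0.03,0],
  [0,0,0,0,0,-0.04,0],
])

```text
clock: 5.2
tool_pos: [486.2, 196.0, 29.2]
ee_rot: [0.042, 0.999, -0.0, 0.0]
contact_force: [0.5, 0.1, -0.6]
finger_gap: 27.8
```

Emit:
jog_arm([
  [0,0,0,0,0,-0.06,0],
  [0,0,0,0,0,-0.12,0],
  [0,0,0,0,0,-0.18,0],
  [0,0,0,0,0,-0.25,0],
  [0,0,0,0,0,-0.3,0],
  [0,0,0,0,0,-0.3,0],
  [0,0,0,0,0,-0.3,0],
])

```text
clock: 5.78
tool_pos: [486.4, 196.0, 104.2]
ee_rot: [0.042, 0.999, 0.0, 0.001]
contact_force: [-0.4, 0.2, -2.3]
finger_gap: 27.7
```

```bash
python3 -c "
from h import *
s=bot.sense();print(s['clock'],s['finger_gap'],s['tool_pos'],s['contact_force']);snap('scene','s6.png');snap('top','t6.png')
im=cv2.imread('pics/s6.png');t=cv2.imread('pics/t6.png');cv2.imwrite('pics/s6z.png',np.hstack([cv2.resize(im[150:280,260:360],None,fx=4,fy=4,interpolation=cv2.INTER_CUBIC),cv2.resize(t[150:280,150:250],None,fx=4,fy=4,interpolation=cv2.INTER_CUBIC)]))"
```

```text
5.7833 27.745217438627005 [486.39922354 196.02021117 104.23446185] [-0.42562927  0.24943876 -2.26305569]
```

View pics/s6z.png

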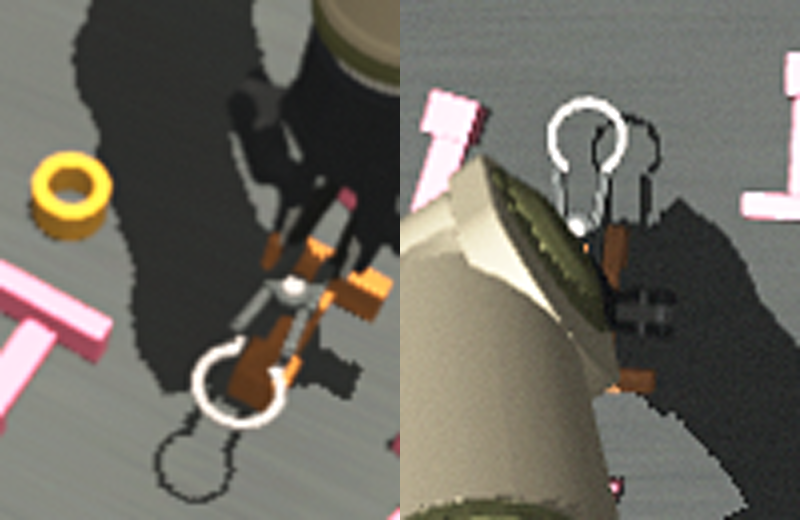

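Off the rest, spread and apparently level. Next I'll triangulate the held clip and compare it to the pillar with the same cameras.

```bash
cat >> h.py <<'E'
def ringpts(cam,im,uv,z,thr=150,rad=24):
    """bright pixels near uv -> plane z -> circle fit (returns centre, r)"""
    from scipy.optimize import least_squares
    g=im.min(axis=2); yy,xx=np.mgrid[:384,:512]
    k=((g>thr)&(np.hypot(xx-uv[0],yy-uv[1])<rad)).astype('uint8')
    n,lab,st,_=cv2.connectedComponentsWithStats(k,connectivity=8)
    b=1+np.argmax(st[1:,4]); ys,xs=np.nonzero(lab==b)
    P=np.array([onz(cam,(x,y),z)[:2] for x,y in zip(xs,ys)])
    c0=onz(cam,uv,z)[:2]
    f=least_squares(lambda p:np.hypot(P[:,0]-p[0],P[:,1]-p[1])-p[2],[*c0,20],loss='soft_l1')
    return f.x,np.sqrt(np.mean(f.fun**2)),len(P)
E
python3 -c "
from h import *
import pickle
X,e=tri([ray('top',(197,184.5)),ray('scene',(319.75,245.75))]);print('clip',X,e)
p,e=tri([ray('top',(150+178/4,150+226/4)),ray('scene',(260+292/4,150+290/4))]);print('piv',p,e)
for c,f,uv in (('top','t6.png',(197,184.5)),('scene','s6.png',(319.75,245.75))):
  for z in (X[2],X[2]+6): print(c,z,ringpts(c,cv2.imread('pics/'+f),uv,z))
print('tip',tri([ray('top',(319,185.7)),ray('scene',(203,188.3))]))
print(onz('top',(319,185.7),102),onz('scene',(203,188.3),102))
"
```

```text
clip [581.65360702 188.50313171 104.33793039] [np.float64(0.5296086455500763), np.float64(0.5296086455499603)]
piv [529.35725485 192.5267248  122.01157719] [np.float64(0.20498375275730452), np.float64(0.20498375275731134)]
top 104.3379303882003 (array([582.46773873, 191.1052079 ,  21.34231262]), np.float64(2.3256270068616662), 130)
top 110.3379303882003 (array([581.9507976 , 190.22944294,  21.22106276]), np.float64(2.3124524465937992), 130)
scene 104.3379303882003 (array([582.31981418, 187.58973339,  21.33507907]), np.float64(1.8863020174567862), 148)
scene 110.3379303882003 (array([585.53392157, 187.97440525,  21.13409823]), np.float64(1.8685367578800507), 148)
tip (array([574.24388989, -97.59733429, 102.80132619]), [np.float64(0.7090614523280953), np.float64(0.7090614523281191)])
[573.92975543 -97.08837894 102.        ] [574.11758338 -98.65720612 102.        ]
```

Emit:
jog_arm([
  [0,0,0,0,0,-0.1,0],
  [0,0,0,0,-0.1,-0.2,0],
  [0,0,0,-0.01,-0.25,-0.2,0],
  [0,0,0,-0.02,-0.4,-0.2,0],
  [0,0,0,-0.04,-0.55,-0.2,0],
  [0,0,0,-0.05,-0.65,-0.2,0],
  [0,0,0,-0.05,-0.7,-0.2,0],
])

```text
clock: 6.47
tool_pos: [483.1, 16.5, 153.0]
ee_rot: [0.044, 0.999, -0.001, -0.001]
contact_force: [-0.1, 0.8, -1.3]
finger_gap: 27.7
```

Emit:
jog_arm([
  [0,0,0,0,-0.1,0,0],
  [0,0,0,-0.01,-0.2,0,0],
  [0,0,0,-0.01,-0.3,0,0],
  [0,0,0,-0.015,-0.38,0,0],
  [0,0,0,-0.015,-0.42,0,0],
  [0,0,0,-0.015,-0.443,0,0],
  [0,0,0,-0.015,-0.443,0,0],
  [0,0,0,-0.015,-0.443,0,0],
  [0,0,0,-0.015,-0.443,0,0],
])

```text
clock: 7.22
tool_pos: [478.5, -88.7, 153.9]
ee_rot: [0.041, 0.999, 0.0, -0.0]
contact_force: [0.4, -0.3, -2.0]
finger_gap: 27.5
```

```bash
python3 -c "
from h import *
s=bot.sense();print(s['clock'],s['finger_gap'],s['tool_pos'],s['contact_force'],s['joint_velocities'].round(3));snap('scene','s7.png');snap('top','t7.png')
im=cv2.imread('pics/s7.png');t=cv2.imread('pics/t7.png');cv2.imwrite('pics/s7z.png',np.hstack([cv2.resize(im[130:250,150:250],None,fx=4,fy=4,interpolation=cv2.INTER_CUBIC),cv2.resize(t[140:260,270:370],None,fx=4,fy=4,interpolation=cv2.INTER_CUBIC)]))"
```

```text
7.2167 27.544201190842582 [478.45355646 -88.72815685 153.88852099] [ 0.38409526 -0.27082335 -2.02616855] [-0.003 -0.003  0.001  0.     0.     0.001  0.003]
```

View pics/s7z.png

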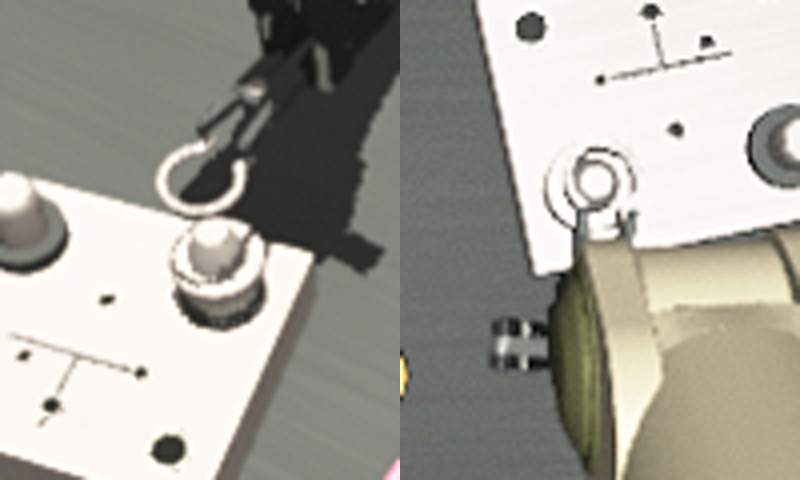

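```bash
python3 -c "
from h import *
print(proj('scene',[573.7,-96.2,156]),proj('top',[573.7,-96.2,156]))
im=cv2.imread('pics/s7.png');t=cv2.imread('pics/t7.png')
a=np.clip((t[165:215,295:345].astype(float)-150)*2.4,0,255).astype('uint8')
b=im[160:220,170:230]
cv2.imwrite('pics/s7y.png',np.hstack([cv2.resize(b,(400,400),interpolation=cv2.INTER_CUBIC),cv2.resize(a,(400,400),interpolation=cv2.INTER_CUBIC)]))
"
```

```text
[200.94457259 173.6462606 ] [321.59792743 183.87797296]
```

View pics/s7y.png

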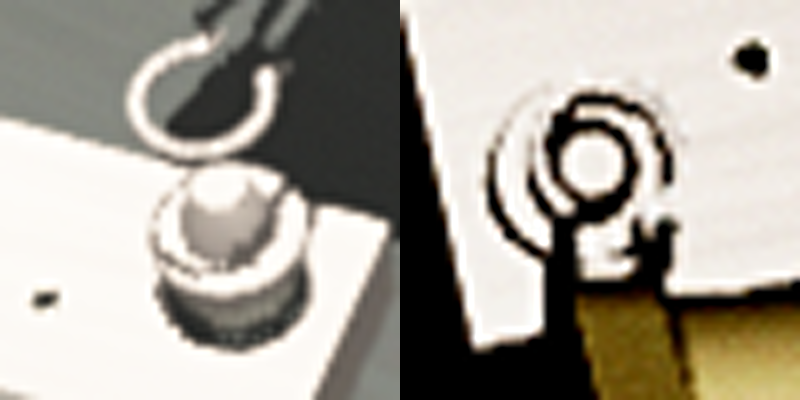

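The scene ring is at (200.3,174.5) against a predicted (200.9,173.6), and the top jaws agree too. I'll lower to just above the tip and look again.

Emit:
jog_arm([
  [0,0,0,-0.002,-0.005,0.05,0],
  [0,0,0,-0.002,-0.005,0.1,0],
  [0,0,0,-0.002,-0.005,0.14,0],
  [0,0,0,-0.002,-0.005,0.17,0],
  [0,0,0,-0.002,-0.005,0.17,0],
  [0,0,0,-0.002,-0.005,0.17,0],
  [0,0,0,-0.002,-0.005,0.17,0],
])

```text
clock: 7.9
tool_pos: [479.0, -91.1, 111.9]
ee_rot: [0.042, 0.999, -0.0, 0.0]
contact_force: [0.2, 0.3, -1.3]
finger_gap: 27.7
```

```bash
cat > v.py <<'E'
import sys
from h import *
n=sys.argv[1]
s=bot.sense();print(s['clock'],s['finger_gap'],s['tool_pos'],s['contact_force']);snap('scene',f's{n}.png');snap('top',f't{n}.png')
im=cv2.imread(f'pics/s{n}.png');t=cv2.imread(f'pics/t{n}.png')
a=np.clip((t[165:215,295:345].astype(float)-130)*2.1,0,255).astype('uint8')
b=im[160:220,170:230]
cv2.imwrite(f'pics/s{n}y.png',np.hstack([cv2.resize(b,(400,400),interpolation=cv2.INTER_CUBIC),cv2.resize(a,(400,400),interpolation=cv2.INTER_CUBIC)]))
c=s['tool_pos']+[95.3,-7.5,3.5]
print('pred clip',c,proj('scene',c),proj('top',c))
E
python3 v.py 8
```

```text
7.9 27.67243439270582 [478.95777531 -91.12882588 111.88517145] [ 0.15599854  0.31537181 -1.28973574]
pred clip [574.25777531 -98.62882588 115.38517145] [202.23154779 184.80050981] [320.37122935 185.08799225]
```

View pics/s8y.png

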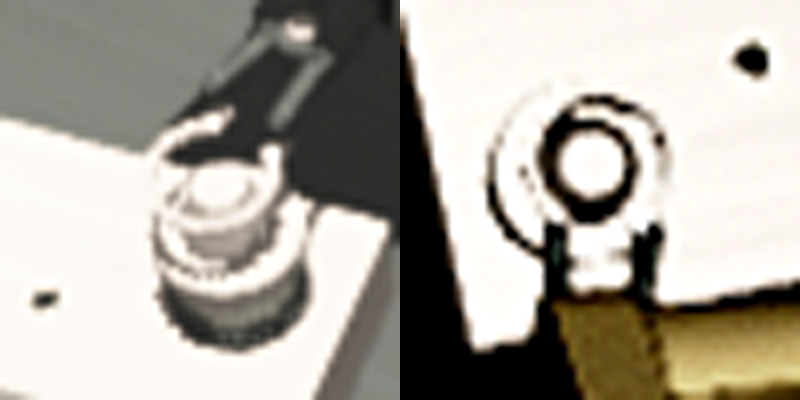

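Emit:
jog_arm([
  [0,0,0,0,0.003,0.02,0],
  [0,0,0,0,0.003,0.04,0],
  [0,0,0,0,0.003,0.06,0],
  [0,0,0,0,0.003,0.08,0],
  [0,0,0,0,0.003,0.08,0],
  [0,0,0,0,0.003,0.08,0],
])

```text
clock: 8.5
tool_pos: [478.5, -90.6, 91.0]
ee_rot: [0.042, 0.999, 0.0, -0.001]
contact_force: [0.2, -0.6, -1.7]
finger_gap: 27.5
```

```bash
python3 v.py 9
```

```text
8.5 27.525548361090483 [478.45754998 -90.58529627  91.02806553] [ 0.22935044 -0.61035411 -1.68890867]
pred clip [573.75754998 -98.08529627  94.52806553] [203.70534685 190.22398779] [319.03120815 186.01797157]
```

View pics/s9y.png

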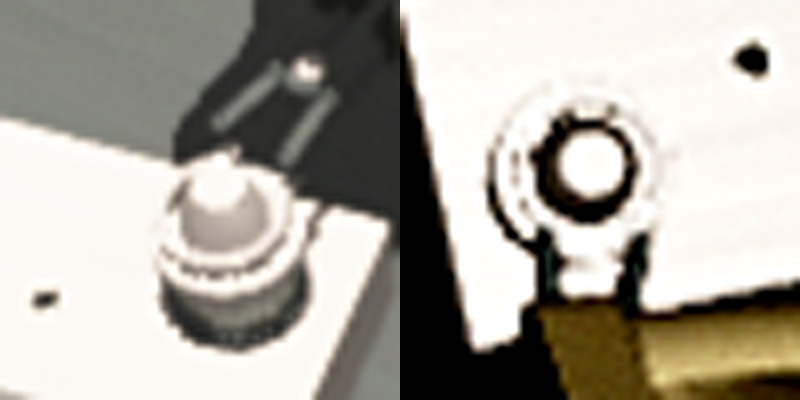

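The tip is inside the ring with no contact force. I'll continue down.

Emit:
jog_arm([
  [0,0,0,0,0,0.01,0],
  [0,0,0,0,0,0.02,0],
  [0,0,0,0,0,0.03,0],
  [0,0,0,0,0,0.04,0],
  [0,0,0,0,0,0.04,0],
  [0,0,0,0,0,0.04,0],
])

```text
clock: 9.1
tool_pos: [478.8, -90.6, 81.5]
ee_rot: [0.042, 0.999, -0.0, 0.0]
contact_force: [-1.8, 0.1, 0.3]
finger_gap: 27.5
```

```bash
python3 v.py 10; python3 -c "
from h import *
print(bot.sense()['ft_torque'])"
```

```text
9.1 27.468367843112716 [478.80046759 -90.63900495  81.47559434] [-1.84324058  0.05164145  0.29526922]
pred clip [574.10046759 -98.13900495  84.97559434] [204.11160293 192.75785499] [318.55497587 186.19067207]
[-0.03103611 -0.00782914  0.00075902]
```

View pics/s10y.png

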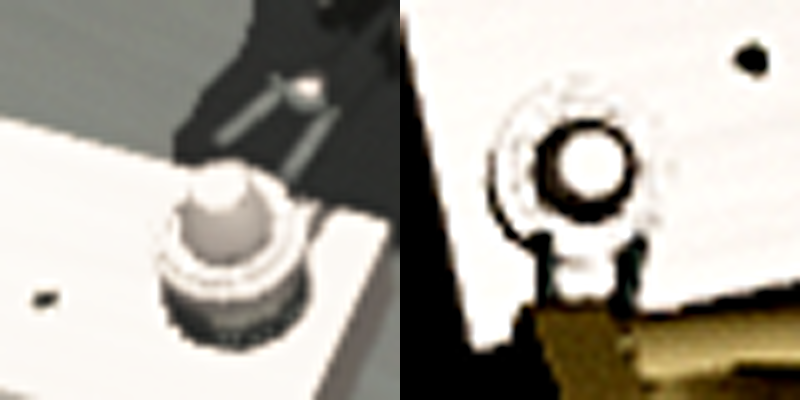

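Emit:
jog_arm([
  [0,0,0,0.006,0,0,0],
  [0,0,0,0.006,0,0,0],
  [0,0,0,0.006,0,0,0],
  [0,0,0,0.006,0,0,0],
])

```text
clock: 9.53
tool_pos: [477.4, -90.5, 81.7]
ee_rot: [0.042, 0.999, -0.0, 0.0]
contact_force: [-0.7, 0.1, 0.1]
finger_gap: 27.9
```

Emit:
jog_arm([
  [0,0,0,0,0,0.01,0],
  [0,0,0,0,0,0.016,0],
  [0,0,0,0,0,0.016,0],
])

```text
clock: 9.78
tool_pos: [477.3, -90.5, 77.3]
ee_rot: [0.042, 0.999, 0.0, -0.0]
contact_force: [-0.0, 0.9, 1.4]
finger_gap: 27.4
```

Emit:
jog_arm([
  [0,0,0,0,0,0.008,0],
  [0,0,0,0,0,0.008,0],
  [0,0,0,0,0,0.008,0],
])

```text
clock: 10.03
tool_pos: [477.3, -90.5, 75.5]
ee_rot: [0.042, 0.999, -0.0, -0.0]
contact_force: [-0.4, -0.1, 3.1]
finger_gap: 27.6
```

Emit:
jog_arm([
  [0,0,0,0,0,0.004,0],
  [0,0,0,0,0,0.004,0],
  [0,0,0,0,0,0.004,0],
])

```text
clock: 10.28
tool_pos: [477.2, -90.5, 74.6]
ee_rot: [0.042, 0.999, -0.0, 0.0]
contact_force: [-0.5, 0.3, 5.1]
finger_gap: 27.4
```

Emit:
jog_arm([
  [0,0,0,0,0,0.004,0],
  [0,0,0,0,0,0.004,0],
  [0,0,0,0,0,0.004,0],
])

```text
clock: 10.53
tool_pos: [477.1, -90.5, 73.8]
ee_rot: [0.042, 0.999, -0.0, 0.0]
contact_force: [-2.2, -0.1, 8.0]
finger_gap: 27.7
```

```bash
python3 v.py 11; python3 -c "
from h import *
print(bot.sense()['ft_torque'])"
```

```text
10.5333 27.681932873565838 [477.12064225 -90.47793119  73.80034485] [-2.24340195 -0.132385    7.99223737]
pred clip [572.42064225 -97.97793119  77.30034485] [204.97451836 194.18378153] [318.11357142 187.14112062]
[ 0.06721604 -0.14755479  0.00329559]
```

View pics/s11y.png

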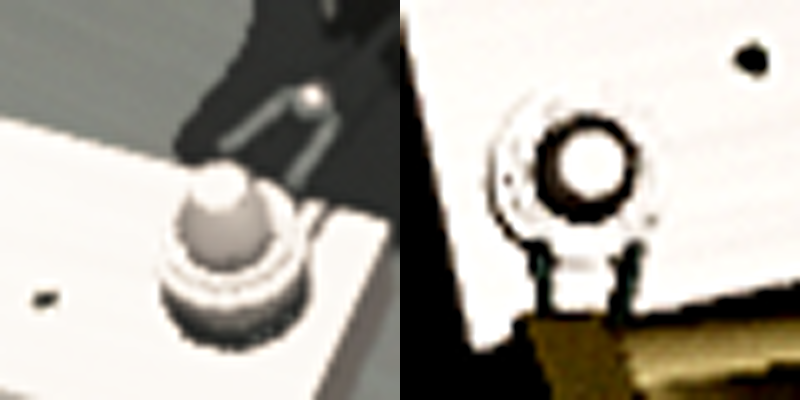

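Stiffness has risen sharply (about 10 N net), which matches the bottom stop. I'll check the collar drop visually against the start picture, and check the level of the pliers.

```bash
python3 -c "
from h import *
a=cv2.imread('pics/s7.png')[175:220,185:225];b=cv2.imread('pics/s11.png')[175:220,185:225]
cv2.imwrite('pics/cmp.png',np.hstack([cv2.resize(x,(400,450),interpolation=cv2.INTER_CUBIC) for x in (a,b)]))
m,im=snap('wrist','w12.png')
s=cv2.imread('pics/s11.png');cv2.imwrite('pics/s11w.png',cv2.resize(s[100:230,150:280],None,fx=4.5,fy=4.5,interpolation=cv2.INTER_CUBIC))
"
```

```text
(no output)
```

View pics/cmp.png

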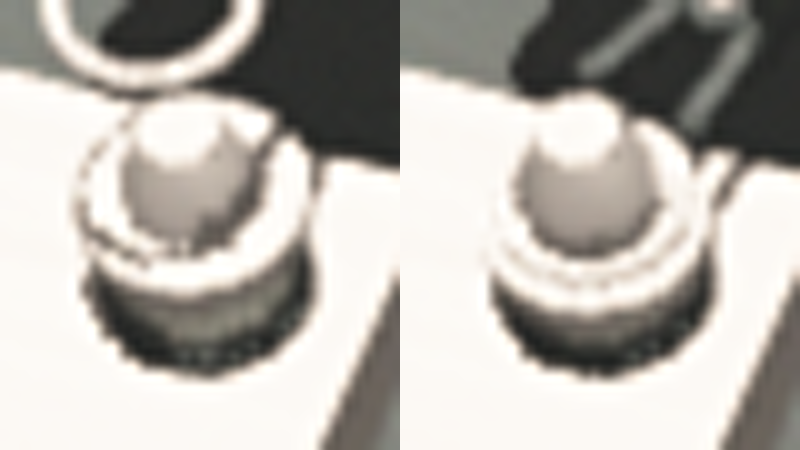

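View pics/w12.png

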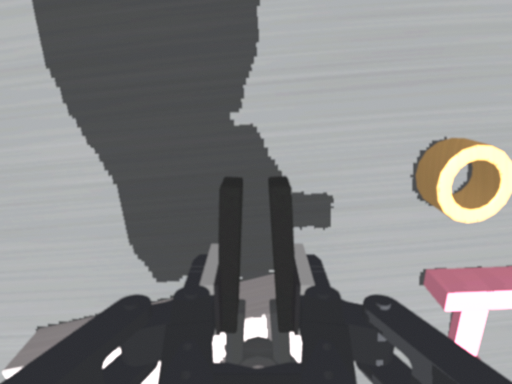

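View pics/s11w.png

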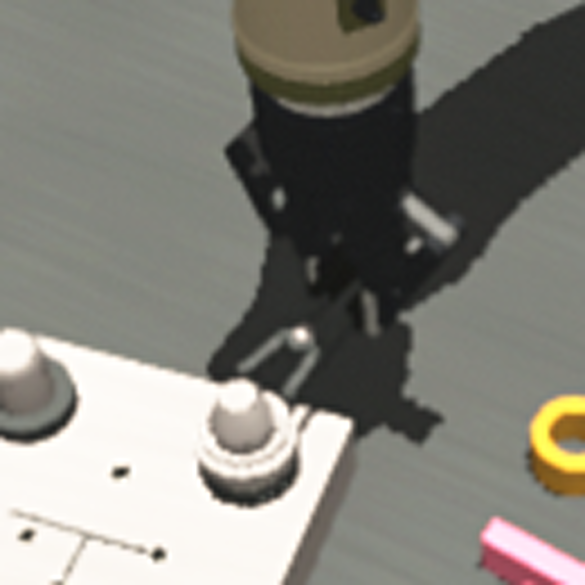

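Emit:
jog_arm([
  [0,0,0,0,0,0.002,0],
  [0,0,0,0,0,0.002,0],
  [0,0,0,0,0,0.002,0],
  [0,0,0,0,0,0.002,0],
  [0,0,0,0,0,0.002,0],
  [0,0,0,0,0,0.002,0],
  [0,0,0,0,0,0.002,0],
  [0,0,0,0,0,0.002,0],
])

```text
clock: 11.35
tool_pos: [477.1, -90.5, 73.4]
ee_rot: [0.042, 0.999, -0.0, 0.0]
contact_force: [-3.6, -0.2, 9.7]
finger_gap: 27.8
```

Emit:
jog_arm([
  [0,0,0,0,0,0,0],
  [0,0,0,0,0,0,0],
  [0,0,0,0,0,0,0],
  [0,0,0,0,0,0,0],
  [0,0,0,0,0,0,0],
  [0,0,0,0,0,0,0],
  [0,0,0,0,0,0,0],
  [0,0,0,0,0,0,0],
])

```text
clock: 12.02
tool_pos: [477.0, -90.5, 73.4]
ee_rot: [0.042, 0.999, -0.0, 0.0]
contact_force: [-3.0, 1.0, 8.8]
finger_gap: 27.4
```

```bash
python3 v.py 13; python3 -c "
from h import *
print(bot.sense()['ft_torque'])
p=tri([ray('scene',(150+299/4.5,100+336/4.5))]*1) if 0 else None
a=cv2.imread('pics/s7.png')[175:220,185:225];b=cv2.imread('pics/s13.png')[175:220,185:225]
cv2.imwrite('pics/cmp2.png',np.hstack([cv2.resize(x,(400,450),interpolation=cv2.INTER_CUBIC) for x in (a,b)]))
# pivot: scene px -> height at expected plan position
s=bot.sense();R0=R.from_quat(s['ee_rot']);c=s['tool_pos']+R0.apply([-43,0,-17.5]);print('pivot pred px if level',proj('scene',c),'seen',150+299/4.5,100+336/4.5)
"
```

```text
12.0167 27.390393460936423 [477.03982317 -90.49438838  73.40158043] [-2.95343481  0.97528934  8.80819257]
pred clip [572.33982317 -97.99438838  76.90158043] [205.00842057 194.25495568] [318.10102727 187.1872951 ]
[ 0.10174951 -0.06539885 -0.01343209]
pivot pred px if level [218.04041087 175.41743726] seen 216.44444444444446 174.66666666666669
```

View pics/cmp2.png

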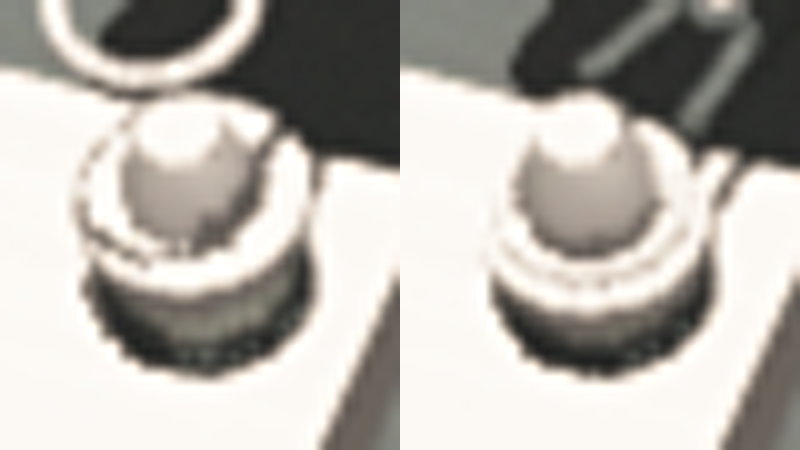

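```bash
python3 -c "
from bench import bot
print(bot.job_done()); s=bot.sense();print(s['clock'],s['contact_force'],s['finger_gap'],s['tool_pos'])"
```

```text
the job is handed in; nothing more can be done
None
the job is handed in; nothing more can be done
```

I squeezed the pliers shut at 120 N and lifted them off the wooden rest with the clip spread. I then lowered the clip over the collared (+y) guide pillar and pressed the collar down to its stop. I handed the job in at about 12.1 s, still holding, and it reported no verdict.

**Last checks before handing in**
- **Collar bottomed:** the push rose slowly, then climbed steeply over the last 2 mm and held at about 10–11 N net. In the scene picture the collar rim had dropped about 1.8 px, where a full 8 mm stroke should show about 1.75 px.
- **Clip position:** the pictures show it around the shaft and on the collar. The 2.5 mm bore clearance should keep it within 5 mm of the axis.
- **Level:** the pivot appeared within 2 px of where level pliers would put it, and nothing moved over the last 0.7 s. I did not measure the tilt more exactly.

**What disagreed or stayed unclear**
- **Pillar height:** the top and scene cameras put the pillar tip at about 103 mm. The wrist and scene cameras gave 108 mm, and the point where the collar was first felt supports that figure.
- **Wrist camera:** its x positions read about 3–5 mm farther out than the top camera's. I aligned the clip with the top and scene cameras and moved it about 1.5 mm by feel.
- **Finger gap:** it read 27.5 mm, not the 36 mm given for the handles. The pictures still show the clip spread and the handles parallel.
- **Forces:** the grip briefly pressed the pliers onto the rest with about 45 N. A sideways push of about 3 N remained on the tool at the end.

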